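# Press the proud split pin level

## Robot

A 6-joint arm with a two-finger parallel gripper is mounted at the origin on the work surface. World frame = base frame: x ahead of the robot, y to its left, z up, the work surface at z = 0. Lengths are in mm, angles in degrees, forces in N, time in s.
With the tool pointing down it reaches from about 425 to 950 mm from the base axis. Payload 3.5 kg.
Tool frame: the origin (TCP) lies midway between the tips of the shut fingers; the grasp point (between the pads) lies 19 mm behind it; z points along the fingers, y is the direction in which the jaws open and shut (so a half turn about z gives the same grasp; the last joint's range is limited). The gripper opens to 85 mm and grips with 20 to 120 N. Pads are 22 mm wide; open, the fingers measure 114 mm over their backs; the gripper's body (76 mm by 85 mm) begins 54 mm behind the grasp point. The pads swing forward as they close: fully open they stand 13 mm farther back than shut.
Start: joints at [62.395, 16.404, 90.338, -0, 73.258, -8.594], TCP at [219.841, 638.182, 231.325] pointing down, gripper open.
Joint ranges: [-158.93, 158.93], [-51.34, 127.21], [12.03, 142.37], [-87.48, 267.48], [13.55, 161.25], [-162.69, 162.69]. Speed limits (degrees/s): [159.86, 159.86, 180, 180, 180, 180].

## Interface

Orientations are given as a 3x3 rotation matrix whose columns are the frame's x, y, z axes.
In Python, from cell import env, get_image, calibration, order gives the robot as it stands.
- The arm moves only by the tool play_rows, never from a script. Its argument "increments" is a list of rows, each a list of 2 entries, a list of its own where there are three numbers: the shift along the world's x, y, z in mm, then the turn about the world's z in rad. In form: [[[x, y, z], turn], ...]. A call has 1 to 12 rows; each row is the pose to reach, as a shift and turn from the pose measured when the call began; what a row does not reach only later rows make up. A row lasts 1/10 s, in which the tool goes at most 50 mm and 8.59 degrees, less where a joint would pass 70% of its speed; a pose out of reach is approached as far as the arm can. A call with a gripper value outside its range is refused whole. "claw" is the opening, from -1 (shut) to 1 (fully open), so that 0 is half open, set as the call begins (left out, the last holds). The fingers move at their own pace and stop on an object; "squeeze" is the grip in N (left out, the last holds). Time passes only in rows, so rows that repeat a pose let the fingers close. It gives the time, the measured TCP pose, the force and the opening at its end, in the units of the state.
- env.get_state(): the state, without advancing time (a new reading comes with each control period).
- get_image(name): name is "scene" or "side" or "wrist"; returns the picture (400x640x3 uint8, blue, green, red); there is no depth.
- calibration(name): a dict with "intrinsics" (3x3 intrinsics, pixels), "k1" (the pictures are not rectified: a ray, as slopes to the right and down, at radius r is drawn at 1 + k1 r^2 times it, then the intrinsics apply), "R" (3x3) and "t" (3): a world point X has camera coordinates R X + t; the wrist camera has in their place "tool_from_camera" (4x4, takes a point from camera to tool coordinates, whose origin is the TCP and whose axes are the flange's). Camera axes: x right, y down, z forward; pixel columns grow to the right and rows downward; lengths in mm; the calibration is good to about 2 mm. A picture is of the moment at which its call begins: read the wrist's pose just before it. calibration takes no time and is no camera call.
- order.close_job(): hands the job in, once; it reports no verdict.
The state is a dict: "time_s": time; "joint_positions": joint angles; "joint_vel": joint speeds; "joint_efforts": joint torques, N m; "tool_pos": TCP position; "ee_rot": TCP orientation; "force": force on the tool from outside, world axes, zero at the start; "moment": the same for the moment, N m; "width": finger opening in mm.
Only numpy, scipy, OpenCV 4.12 (cv2) and the standard library are available. Lean on these libraries where they do the work, as an engineer would, in place of code of your own. Each camera call takes 0.05 s, during which the arm holds its last target. There are 200 camera calls.

## Task

One of the three split pins standing in the brake shoe segment sticks up higher than the other two. Press it down lightly from above with the fingertips until its eye is level with the other two eyes, no deeper, then take the hand away. Do not lift it, and leave the other two pins, the feeler block and everything else on the bench as they are.

Things in the scene. Friction and masses are not known exactly. Their poses are not given: they have to be found in the camera images.
- shoe: Black cast iron brake shoe segment, fixed. It lies on its side: from above an arc 290 mm long (along y), 64 mm wide, hollow side to -x, a lug on the back reaching to x = +64 mm. Flat top 62 mm above the bench. Origin on the bench under the arc's middle, z up. Pin holes in its frame at (0, 0), (-13, 90), (-13, -90) mm; which pin stands in which hole varies.
- proud_pin: Upright split pin that stands 13 to 17 mm higher than the other two. Head: a round eye 26 mm across, 7 mm thick, in the body's xz plane, on a 10 mm shank. Origin: highest point of the eye, on the pin's axis; z up. Pressed, it slides straight down against about 4 N of friction and stays where left. No stop at the right depth: pressed on, it sinks too deep. It cannot tilt or turn.
- home_pin_1: Like proud_pin (same eye, same origin at the eye's top, same 4 N friction if pressed or pulled), but at the right height: eye top 94 mm above the bench, 32 mm above the shoe's top.
- home_pin_2: As home_pin_1, at the same height, in another hole.
- feeler_block: Chrome feeler block, 30 x 18 x 14 mm high, lying loose on top of the shoe between two pins. Origin: centre of its underside.
- tin: Blue enamel tin, open, 84 mm across, 85 mm high, standing loose on the bench to the left of the shoe. Origin: centre of its underside.
- hammer: Hammer, 280 mm long, lying loose on the bench to the right of the shoe. Its handle points to its -x.
- spanner: Spanner, 200 mm long, lying loose on the bench beyond the shoe, lengthwise along its own x.
- castle_nut: Steel castle nut, 36 mm across the flats, 30 mm high, standing loose on the bench beyond the shoe, at the left. Origin: centre of its underside.

How it is judged:
By the outcome, as a careful person would: the job done as asked, in the order asked, and still so for the second after the job is handed in, with the robot touching nothing.
It also fails if it takes over 32 s, if anything falls off the work surface, if the arm or the gripper's body presses on something with over 40 N, if the wrist force passes 120 N, or if a joint passes its speed limit or range.

## Working session

There is one attempt and no reset: what is moved stays moved. The work goes in short steps, Python scripts to look and compute and a tool call to move; the robot and the scene stay as the last step left them, time stands still between calls to the robot, and variables do not carry over. Pictures are saved under pics/ and viewed, on a budget of 10 in all, crops included, one or two more only if the job needs it, and the job is handed in when it is done.

Besides the shell and the picture viewer there is one more tool, called after "Call:" as a command line: name --argument value ..., lists and objects as JSON in quotes. play_rows: Moves the arm, as the interface text tells. Its arguments: {"type":"object","properties":{"increments":{"type":"array","items":{"type":"array"}},"claw":{"type":"number"},"squeeze":{"type":"number"}},"required":["increments"]}

```bash
mkdir -p pics; ls; python3 - <<'E'
from cell import env,get_image,calibration
import cv2,numpy as np
for n in("scene","side","wrist"):
    im=get_image(n); cv2.imwrite(f"pics/{n}0.png",im)
    c=calibration(n); print(n,{k:np.round(v,4).tolist() for k,v in c.items()})
s=env.get_state(); print(s)
E
```

```text
pics
scene {'intrinsics': [[365.9326, 0.0, 321.3832], [0.0, 365.9326, 196.0114], [0.0, 0.0, 1.0]], 'k1': -0.0833, 'R': [[0.6478, 0.7615, -0.0184], [0.5244, -0.4634, -0.7143], [-0.5525, 0.4532, -0.6996]], 't': [-412.549, -252.0937, 1523.8524]}
side {'intrinsics': [[411.0341, 0.0, 314.8256], [0.0, 411.0341, 197.8221], [0.0, 0.0, 1.0]], 'k1': 0.0126, 'R': [[-0.9218, -0.3874, 0.0122], [-0.2735, 0.6278, -0.7287], [0.2747, -0.6751, -0.6847]], 't': [570.3328, 222.0922, 1123.5679]}
wrist {'intrinsics': [[317.3959, 0.0, 322.0005], [0.0, 317.3959, 197.6979], [0.0, 0.0, 1.0]], 'k1': -0.0156, 'tool_from_camera': [[0.0012, -0.9486, -0.3165, 80.709], [1.0, 0.001, 0.0006, -0.6691], [-0.0003, -0.3165, 0.9486, -141.3692], [0.0, 0.0, 0.0, 1.0]]}
{'time_s': 0.15, 'joint_positions': array([ 6.23942924e+01,  1.64422905e+01,  9.04035881e+01,  4.49462506e-04,
        7.32584927e+01, -8.59354509e+00]), 'joint_vel': array([-0.10319449, -0.12134298, -0.20353476,  0.0754594 , -0.00472571,
       -0.07232044]), 'joint_efforts': array([ 1.03062583e-03, -4.06598532e+01, -2.93143022e+01, -1.52975476e-04,
        3.87250257e-03, -2.88579017e-06]), 'tool_pos': array([219.61590436, 637.73444167, 230.25855558]), 'ee_rot': array([[-9.45448587e-01,  3.25770236e-01, -8.50767777e-04],
       [ 3.25771226e-01,  9.45447256e-01, -1.61076251e-03],
       [ 2.79617577e-04, -1.80004880e-03, -9.99998341e-01]]), 'force': array([-0.6239367 ,  0.04054564, -0.39423677]), 'moment': array([0.02300771, 0.0280994 , 0.00532879]), 'width': 85.2892316319697}
```

View pics/scene0.png

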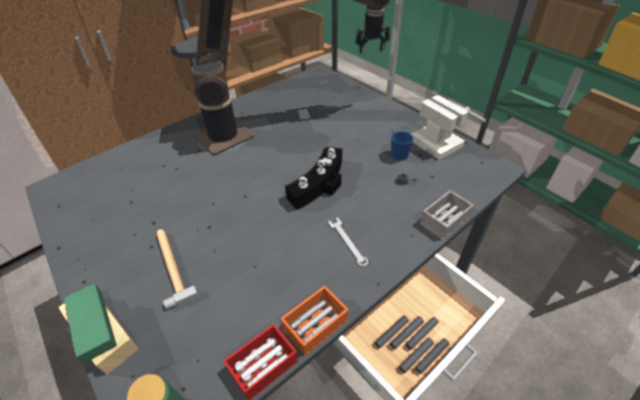

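View pics/side0.png

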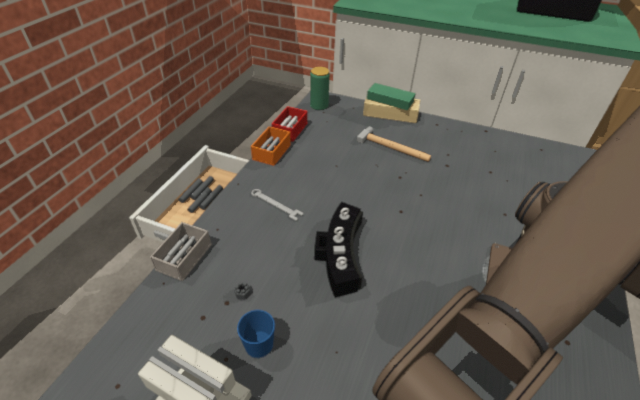

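The scene view shows the shoe at about (317,178) with the pins at (303,183), (321,167) and (331,153). The side view shows the shoe at about (343,250) with the pins at (344,213), (339,234) and (342,263), and the feeler block at (339,250). Next I'll enlarge both.

```bash
cat > h.py <<'E'
import numpy as np,cv2
from cell import env,get_image,calibration
def cam(n,st=None):
    c=calibration(n);K=np.array(c["intrinsics"]);d=np.array([c["k1"],0,0,0.])
    if n=="wrist":
        st=st or env.get_state(); T=np.array(c["tool_from_camera"]); W=np.eye(4); W[:3,:3]=st["ee_rot"]; W[:3,3]=st["tool_pos"]
        M=np.linalg.inv(W@T); R,t=M[:3,:3],M[:3,3]
    else: R,t=np.array(c["R"]),np.array(c["t"])
    return K,d,R,t
def ray(C,p):
    K,d,R,t=C
    u=cv2.undistortPoints(np.array([[p]],float),K,d)[0,0]
    v=R.T@np.array([*u,1.]); return -R.T@t,v/np.linalg.norm(v)
def plane(C,p,z):
    o,v=ray(C,p); return o+v*(z-o[2])/v[2]
def tri(*cp):
    A=np.zeros((3,3));b=np.zeros(3);rs=[ray(*x) for x in cp]
    for o,v in rs: P=np.eye(3)-np.outer(v,v);A+=P;b+=P@o
    X=np.linalg.solve(A,b); return X,[round(float(np.linalg.norm((np.eye(3)-np.outer(v,v))@(X-o))),1) for o,v in rs]
def proj(C,X):
    K,d,R,t=C; return cv2.projectPoints(np.array(X,float).reshape(-1,3),cv2.Rodrigues(R)[0],t,K,d)[0][:,0]
E
python3 - <<'E'
from h import *
a=cv2.imread("pics/scene0.png")[140:215,280:355]; b=cv2.imread("pics/side0.png")[198:300,300:375]
a=cv2.resize(a,(400,400),interpolation=cv2.INTER_CUBIC); b=cv2.resize(b,None,fx=400/75,fy=400/75,interpolation=cv2.INTER_CUBIC)
o=np.zeros((b.shape[0],800,3),np.uint8); o[:400,:400]=a;o[:,400:]=b[:,:400]
cv2.imwrite("pics/c1.png",o)
S,D=cam("scene"),cam("side")
for p,q in (((303,183),(344,213)),((321,167),(339,234)),((331,153),(342,263))): print(plane(S,p,85).round(),plane(D,q,85).round(),tri((S,p),(D,q)))
E
```

```text
[530.  15.  85.] [513.  38.  85.] (array([517.0754458 ,  24.2808228 ,  70.72842389]), [0.1, 0.1])
[507. 110.  85.] [498. 119.  85.] (array([500.55927624, 114.75229822,  78.8200092 ]), [1.1, 1.1])
[472. 187.  85.] [457. 209.  85.] (array([459.39644199, 198.36525155,  71.32365587]), [0.4, 0.4])
```

View pics/c1.png

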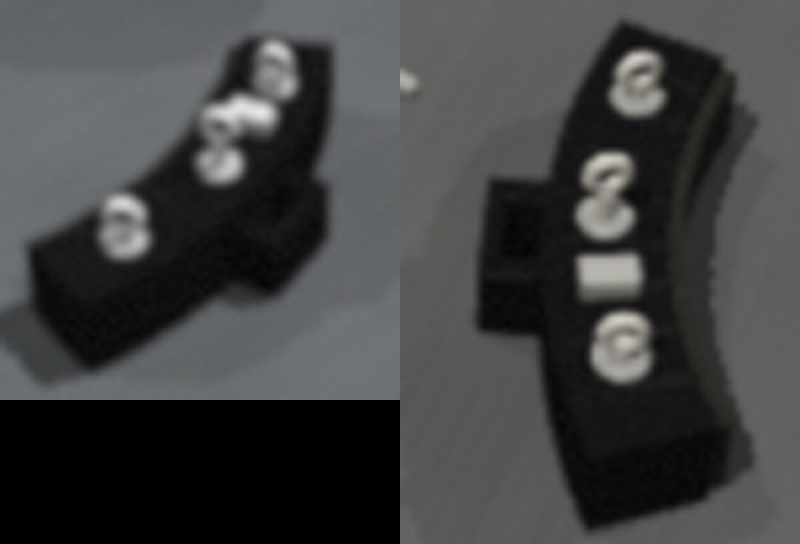

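The middle pin (eye at about scene (321,162) and side (339,231)) is the proud one, and the feeler block lies on its +y side. I'll move the wrist camera close with the fingers shut.

Call:
play_rows --increments '[[[20,-45,0],0],[[42,-88,0],0],[[63,-131,0],0],[[84,-175,0],0],[[105,-218,0],0],[[126,-262,0],0],[[147,-305,0],0],[[168,-349,0],0],[[189,-392,0],0],[[210,-436,0],0],[[230,-478,0],0],[[230,-478,0],0]]' --claw -1 --squeeze 20

```text
time_s: 1.35
tool_pos: [451.4, 155.5, 230.2]
ee_rot: [[-0.943, 0.332, -0.0], [0.332, 0.943, -0.003], [-0.001, -0.003, -1.0]]
force: [0.4, 1.0, 0.6]
width: -0.0
```

Call:
play_rows --increments '[[[0,0,0],0],[[0,0,0],0]]'

```text
time_s: 1.55
tool_pos: [451.0, 155.9, 229.9]
ee_rot: [[-0.943, 0.332, -0.001], [0.332, 0.943, -0.003], [-0.0, -0.003, -1.0]]
force: [0.3, 0.2, 1.5]
width: 0.3
```

```bash
python3 - <<'E'
from h import *
import pickle
st=env.get_state(); im=get_image("wrist"); cv2.imwrite("pics/w1.png",im); pickle.dump(st,open("w1.p","wb"))
print(st["time_s"],st["tool_pos"],st["width"],st["force"],st["ee_rot"].round(3).tolist())
E
```

```text
1.55 [451.01333071 155.88252209 229.94590812] 0.2501924723464292 [0.29471315 0.22781275 1.47367961] [[-0.943, 0.332, -0.001], [0.332, 0.943, -0.003], [-0.0, -0.003, -1.0]]
```

View pics/w1.png

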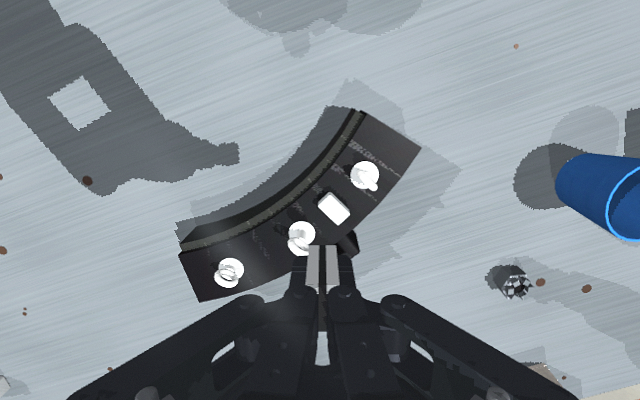

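The wrist view shows the pins at (230,270), (301,235, proud) and (366,176), and the feeler block at (334,208). Now I'll take two oblique views from the two ends along the shoe's axis.

Call:
play_rows --increments '[[[22,25,-15],0.14],[[44,50,-30],0.28],[[66,75,-45],0.42],[[87,99,-60],0.56],[[87,99,-60],0.66],[[87,99,-60],0.66],[[87,99,-60],0.66],[[87,99,-60],0.66]]'

```text
time_s: 2.4
tool_pos: [537.5, 255.8, 170.7]
ee_rot: [[-0.949, -0.316, 0.002], [-0.316, 0.949, -0.002], [-0.001, -0.003, -1.0]]
force: [-0.1, -0.1, -0.0]
width: -0.2
```

```bash
python3 - <<'E'
from h import *
import pickle
st=env.get_state(); im=get_image("wrist"); cv2.imwrite("pics/w2.png",im); pickle.dump(st,open("w2.p","wb"))
print(st["time_s"],st["tool_pos"],st["force"],st["joint_vel"].round(2))
E
```

```text
2.4 [537.51127398 255.82896138 170.72390033] [-0.07927529 -0.11869447 -0.02374491] [-0.81 -0.34  0.03  0.01 -0.02 -0.4 ]
```

Call:
play_rows --increments '[[[15,-45,0],0],[[30,-90,0],0],[[45,-135,0],0],[[60,-180,0],0],[[76,-228,0],0],[[76,-228,0],0],[[76,-228,0],0],[[76,-228,0],0]]'

```text
time_s: 3.25
tool_pos: [613.2, 28.3, 171.0]
ee_rot: [[-0.949, -0.316, 0.002], [-0.316, 0.949, -0.002], [-0.002, -0.003, -1.0]]
force: [0.5, 0.0, 0.1]
width: -0.1
```

```bash
python3 - <<'E'
from h import *
import pickle
st=env.get_state(); im=get_image("wrist"); cv2.imwrite("pics/w3.png",im); pickle.dump(st,open("w3.p","wb"))
print(st["time_s"],st["tool_pos"],st["force"],st["joint_vel"].round(2))
a=cv2.imread("pics/w2.png");b=im
cv2.imwrite("pics/c2.png",cv2.resize(np.vstack([a[:250],b[:250]]),(768,600)))
E
```

```text
3.25 [613.1558912   28.32463636 171.02923012] [0.50766698 0.02064662 0.11181974] [ 1.33  0.    0.2  -0.16 -0.16 -0.14]
```

View pics/c2.png

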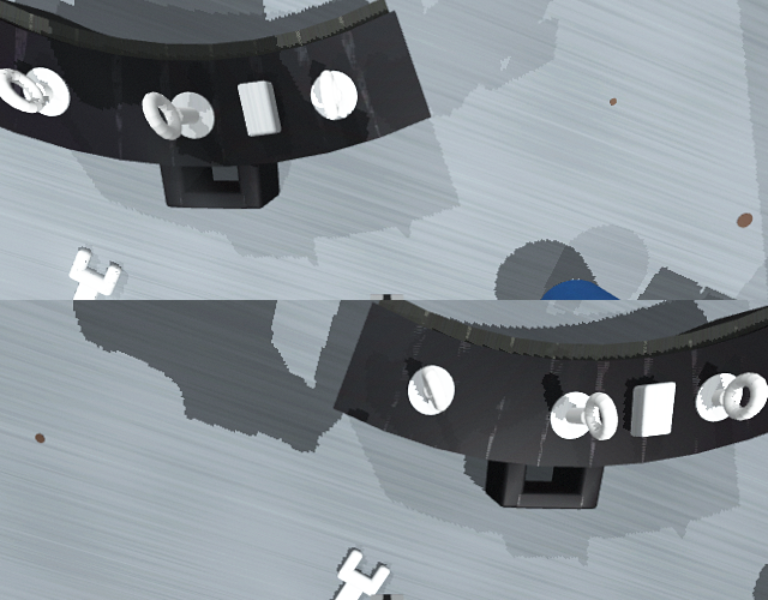

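Top half (view 2): eyes at about (20,91), (162,116, proud) and (333,95), with the block at (259,108). Bottom half (view 3): eyes at (431,390), (600,416, proud) and (745,396). I'll zoom in for precise eye centres.

```bash
python3 - <<'E'
from h import *
T=[]
for f,cs in (("w2",((25,77),(145,93),(277,79))),("w3",((359,75),(490,95),(610,80)))):
    im=cv2.imread(f"pics/{f}.png"); r=[]
    for u,v in cs:
        u0=max(0,min(590,u-25));v0=v-25
        c=cv2.resize(im[v0:v0+50,u0:u0+50],(260,260),interpolation=cv2.INTER_CUBIC); c=(255*(c/255.)**2.5).astype(np.uint8)
        for k in range(0,50,10):
            cv2.putText(c,str(u0+k),(int(k*5.2),10),0,.3,(0,255,255)); cv2.putText(c,str(v0+k),(0,int(k*5.2)+4),0,.3,(0,255,0))
            cv2.line(c,(int((k+.5)*5.2),12),(int((k+.5)*5.2),18),(0,255,255)); cv2.line(c,(20,int((k+.5)*5.2)),(26,int((k+.5)*5.2)),(0,255,0))
        r.append(c)
    T.append(np.hstack(r))
cv2.imwrite("pics/c3.png",np.vstack(T))
E
```

```text
(no output)
```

View pics/c3.png

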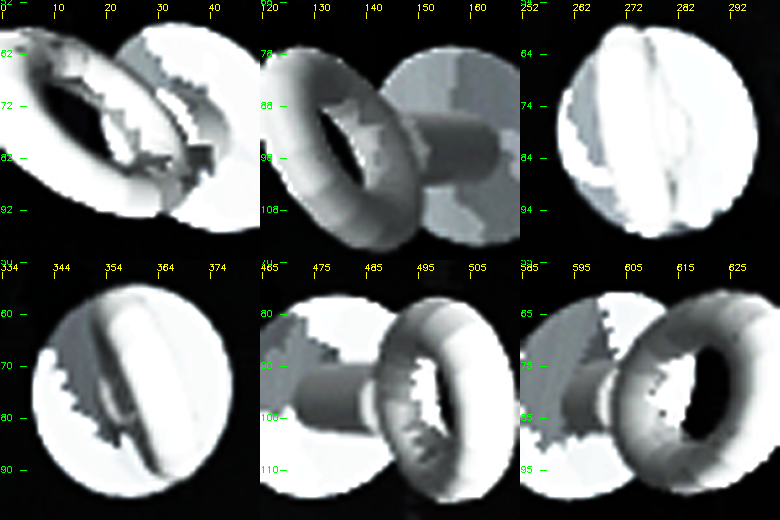

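```bash
python3 - <<'E'
from h import *
import pickle
A,B=[cam("wrist",pickle.load(open(f+".p","rb"))) for f in("w2","w3")]
for n,p,q in (("-y",(16.8,74.8),(360.8,73.2)),("mid",(134.7,96),(500.4,96.4)),("+y",(274.6,78.7),(620.5,79.7))):
    X,e=tri((A,p),(B,q)); print(n,X.round(1),e)
# mid eye top along axis candidates, flange check on shoe top
E
```

```text
-y [516.6  23.1  78.9] [0.1, 0.1]
mid [501.9 113.3  95.1] [0.1, 0.1]
+y [462.6 195.4  80.3] [0.4, 0.4]
```

Pin spacings come out at 91.4 and 91.0 mm (90.9 expected). The home eyes read about 1.4 mm low, so the proud eye's top is at about 109.5. Now I'll move above it.

Call:
play_rows --increments '[[[-37,28,0],0],[[-74,57,0],0],[[-111,85,-10],0],[[-111,85,-30],0],[[-111,85,-46],0],[[-111,85,-46],0],[[-111,85,-46],0],[[-111,85,-46],0]]'

```text
time_s: 4.1
tool_pos: [502.9, 114.2, 126.2]
ee_rot: [[-0.948, -0.318, 0.004], [-0.318, 0.948, -0.002], [-0.004, -0.003, -1.0]]
force: [0.2, 0.1, -0.2]
width: 0.0
```

```bash
python3 - <<'E'
from h import *
st=env.get_state(); im=get_image("wrist"); cv2.imwrite("pics/w4.png",im); s=get_image("side"); sc=get_image("scene")
print(st["time_s"],st["tool_pos"],st["force"],[env.get_state()["tool_pos"].round(2).tolist() for _ in range(3)])
C=cam("wrist",st); print(proj(C,[[502,113,109.5]]))
o=np.zeros((600,800,3),np.uint8); o[:400,:]=cv2.resize(im[140:340,120:520],(800,400))
o[400:,:400]=cv2.resize(s[190:265,270:420],(400,200),interpolation=2);o[400:,400:]=cv2.resize(sc[115:190,250:400],(400,200),interpolation=2)
cv2.imwrite("pics/c4.png",o)
E
```

```text
4.1 [502.87914913 114.23874281 126.20527654] [ 0.19446958  0.05717595 -0.17704519] [[502.85, 113.8, 125.95], [502.85, 113.8, 125.95], [502.85, 113.8, 125.95]]
[[321.92103398 244.41192841]]
```

View pics/c4.png

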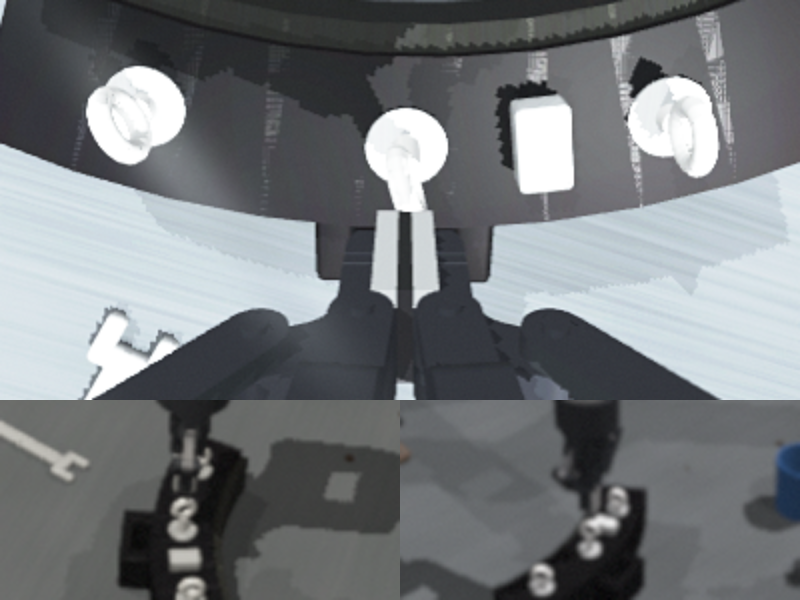

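The tips are centred over the proud eye, and the other pins and the block are clear. I'll lower to just above it, then feel for contact.

Call:
play_rows --increments '[[[-1,-1,-8],0],[[-1,-1,-13],0],[[-1,-1,-14],0],[[-1,-1,-14],0],[[-1,-1,-14],0]]'

```text
time_s: 4.75
tool_pos: [501.9, 112.8, 111.9]
ee_rot: [[-0.948, -0.317, 0.004], [-0.317, 0.948, -0.002], [-0.003, -0.003, -1.0]]
force: [0.1, -0.7, 0.9]
width: -0.2
```

Call:
play_rows --increments '[[[0,0,-1],0],[[0,0,-1],0]]'

```text
time_s: 4.95
tool_pos: [502.0, 112.7, 110.9]
ee_rot: [[-0.948, -0.317, 0.004], [-0.317, 0.948, -0.002], [-0.003, -0.003, -1.0]]
force: [0.7, 0.7, 0.7]
width: 0.2
```

Call:
play_rows --increments '[[[0,0,-1],0],[[0,0,-1],0]]'

```text
time_s: 5.15
tool_pos: [501.9, 112.8, 109.8]
ee_rot: [[-0.948, -0.317, 0.004], [-0.317, 0.948, -0.002], [-0.003, -0.003, -1.0]]
force: [-0.3, -0.3, -0.1]
width: -0.0
```

Call:
play_rows --increments '[[[0,0,-1],0],[[0,0,-1],0]]'

```text
time_s: 5.35
tool_pos: [501.8, 112.8, 108.7]
ee_rot: [[-0.948, -0.317, 0.004], [-0.317, 0.948, -0.002], [-0.003, -0.003, -1.0]]
force: [-0.1, -0.4, -0.5]
width: 0.4
```

Call:
play_rows --increments '[[[0,0,-1],0],[[0,0,-1],0]]'

```text
time_s: 5.55
tool_pos: [501.9, 112.8, 108.0]
ee_rot: [[-0.948, -0.317, 0.004], [-0.317, 0.948, -0.002], [-0.003, -0.003, -1.0]]
force: [-1.6, -0.2, 2.1]
width: 0.2
```

Call:
play_rows --increments '[[[0,0,-1],0],[[0,0,-1],0]]'

```text
time_s: 5.75
tool_pos: [502.0, 112.8, 107.3]
ee_rot: [[-0.948, -0.317, 0.004], [-0.317, 0.948, -0.002], [-0.003, -0.003, -1.0]]
force: [-1.5, -0.2, 3.2]
width: 0.2
```

Contact came at about z = 108.3. I'll press on to about 97.5, stopping short of the target, then inspect.

Call:
play_rows --increments '[[[0,0,-1],0],[[0,0,-2],0],[[0,0,-3],0],[[0,0,-4],0],[[0,0,-5],0],[[0,0,-5],0]]'

```text
time_s: 6.35
tool_pos: [501.9, 112.8, 102.0]
ee_rot: [[-0.948, -0.317, 0.004], [-0.317, 0.948, -0.002], [-0.003, -0.003, -1.0]]
force: [-0.6, -0.9, 2.5]
width: 0.1
```

Call:
play_rows --increments '[[[0,0,-1],0],[[0,0,-2],0],[[0,0,-3],0],[[0,0,-4],0],[[0,0,-4.5],0],[[0,0,-4.5],0]]'

```text
time_s: 6.95
tool_pos: [501.9, 112.8, 97.4]
ee_rot: [[-0.948, -0.317, 0.004], [-0.317, 0.948, -0.002], [-0.003, -0.003, -1.0]]
force: [-0.8, -0.9, 2.0]
width: 0.1
```

Call:
play_rows --increments '[[[0,0,15],0],[[0,0,45],0],[[10,20,73.5],0],[[20,65,73.5],0],[[30,110,73.5],0],[[36,143,73.5],0],[[36,143,73.5],0],[[36,143,73.5],0],[[36,143,73.5],0]]'

```text
time_s: 7.85
tool_pos: [537.8, 255.1, 170.9]
ee_rot: [[-0.949, -0.316, 0.004], [-0.316, 0.949, -0.002], [-0.003, -0.003, -1.0]]
force: [-1.2, 0.0, -0.2]
width: -0.3
```

```bash
python3 - <<'E'
from h import *
import pickle
st=env.get_state(); im=get_image("wrist"); cv2.imwrite("pics/w5.png",im); pickle.dump(st,open("w5.p","wb"))
print(st["time_s"],st["tool_pos"],st["force"],st["joint_vel"].round(2))
E
```

```text
7.85 [537.7706738  255.06278293 170.93040283] [-1.15554508  0.03612808 -0.16489317] [-0.64 -0.35  0.36  0.14 -0.04  0.14]
```

Call:
play_rows --increments '[[[15,-45,0],0],[[30,-90,0],0],[[45,-135,0],0],[[60,-180,0],0],[[76,-228,0],0],[[76,-228,0],0],[[76,-228,0],0],[[76,-228,0],0]]'

```text
time_s: 8.7
tool_pos: [613.2, 27.0, 170.8]
ee_rot: [[-0.949, -0.315, 0.003], [-0.315, 0.949, -0.002], [-0.002, -0.003, -1.0]]
force: [-0.4, -0.6, 0.2]
width: -0.1
```

```bash
cat > crop.py <<'E'
from h import *
import pickle,sys
fs=sys.argv[1:3]; P=[(516.6,23.1,81),(501.9,113.3,82),(462.6,195.4,81)]
T=[]
for f in fs:
    im=cv2.imread(f"pics/{f}.png"); C=cam("wrist",pickle.load(open(f+".p","rb"))); r=[]
    for u,v in proj(C,P).round().astype(int):
        u0=max(0,min(590,u-25));v0=v-25
        c=cv2.resize(im[v0:v0+50,u0:u0+50],(260,260),interpolation=cv2.INTER_CUBIC); c=(255*(c/255.)**2.5).astype(np.uint8)
        for k in range(0,50,10):
            cv2.putText(c,str(u0+k),(int(k*5.2),10),0,.3,(0,255,255)); cv2.putText(c,str(v0+k),(0,int(k*5.2)+4),0,.3,(0,255,0))
        print(f,u0,v0); r.append(c)
    T.append(np.hstack(r))
cv2.imwrite(f"pics/crop_{fs[0]}.png",np.vstack(T))
E
python3 - <<'E'
from h import *
import pickle
st=env.get_state(); im=get_image("wrist"); cv2.imwrite("pics/w6.png",im); pickle.dump(st,open("w6.p","wb"))
print(st["time_s"],st["tool_pos"],st["force"],st["joint_vel"].round(2))
E
python3 crop.py w5 w6
```

```text
8.7 [613.17649147  26.97087564 170.82048902] [-0.38438257 -0.63113911  0.19448016] [ 1.51 -0.07  0.06 -0.15 -0.15 -0.09]
w5 0 49
w5 122 70
w5 251 53
w6 338 49
w6 467 72
w6 590 56
```

View pics/crop_w5.png

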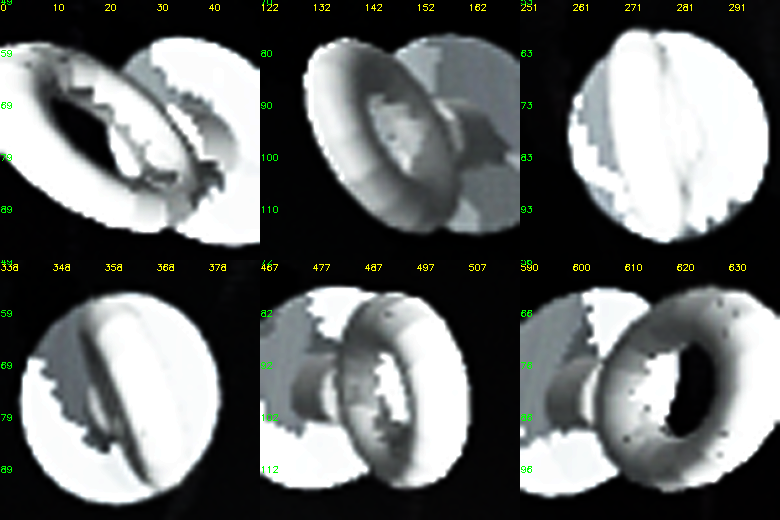

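```bash
python3 - <<'E'
from h import *
import pickle
A,B=[cam("wrist",pickle.load(open(f+".p","rb"))) for f in("w5","w6")]
for n,p,q in (("-y",(16.8,74.5),(362.5,73.9)),("mid",(145.2,95.7),(494.5,96.1)),("+y",(273.2,78.1),(622.6,80.1))):
    X,e=tri((A,p),(B,q)); print(n,X.round(1),e)
E
```

```text
-y [516.8  22.9  79.7] [0.1, 0.1]
mid [501.7 113.5  84.3] [0.3, 0.3]
+y [463.1 193.9  82.1] [0.3, 0.3]
```

The proud eye is now about 3.4–4 mm above the homes. Vision gives 10.8 mm of travel and the tool 10.9, so they agree. I'll press the rest of the way to z = 94.

Call:
play_rows --increments '[[[-37,29,0],0],[[-74,57,0],0],[[-111,86,-10],0],[[-111,86,-40],0],[[-111,86,-65],0],[[-111,86,-69],0],[[-111,86,-69],0],[[-111,86,-69],0]]'

```text
time_s: 9.55
tool_pos: [503.1, 114.0, 103.2]
ee_rot: [[-0.948, -0.317, 0.005], [-0.317, 0.948, -0.002], [-0.005, -0.003, -1.0]]
force: [0.4, 0.2, 0.7]
width: 0.2
```

Call:
play_rows --increments '[[[0,0,-1.5],0],[[0,0,-3],0],[[0,0,-4],0],[[0,0,-5],0],[[0,0,-5],0],[[0,0,-5],0]]'

```text
time_s: 10.15
tool_pos: [503.1, 113.9, 98.1]
ee_rot: [[-0.948, -0.317, 0.005], [-0.317, 0.948, -0.002], [-0.004, -0.003, -1.0]]
force: [-0.0, -1.3, 0.6]
width: -0.0
```

Call:
play_rows --increments '[[[-1,-1,-1],0],[[-1,-1,-2],0],[[-1,-1,-2],0],[[-1,-1,-2],0]]'

```text
time_s: 10.55
tool_pos: [502.5, 113.0, 96.6]
ee_rot: [[-0.948, -0.317, 0.006], [-0.317, 0.948, -0.002], [-0.005, -0.003, -1.0]]
force: [0.9, 1.5, 3.2]
width: 0.3
```

Call:
play_rows --increments '[[[0,0,-0.7],0],[[0,0,-1.4],0],[[0,0,-1.4],0],[[0,0,-1.4],0]]'

```text
time_s: 10.95
tool_pos: [502.5, 113.1, 95.2]
ee_rot: [[-0.948, -0.317, 0.006], [-0.317, 0.948, -0.002], [-0.005, -0.003, -1.0]]
force: [-0.1, 0.7, 3.1]
width: 0.3
```

Call:
play_rows --increments '[[[0,0,-0.5],0],[[0,0,-1],0],[[0,0,-1],0],[[0,0,-1],0]]'

```text
time_s: 11.35
tool_pos: [502.5, 113.1, 94.1]
ee_rot: [[-0.948, -0.317, 0.006], [-0.317, 0.948, -0.002], [-0.005, -0.003, -1.0]]
force: [-0.5, 0.4, 2.3]
width: -0.2
```

Call:
play_rows --increments '[[[0,0,15],0],[[0,0,45],0],[[10,20,76.5],0],[[20,65,76.5],0],[[30,110,76.5],0],[[35,142,76.5],0],[[35,142,76.5],0],[[35,142,76.5],0],[[35,142,76.5],0],[[35,142,76.5],0]]'

```text
time_s: 12.35
tool_pos: [537.3, 253.9, 170.2]
ee_rot: [[-0.949, -0.316, 0.005], [-0.316, 0.949, -0.002], [-0.005, -0.004, -1.0]]
force: [-0.2, -0.2, 0.7]
width: 0.1
```

```bash
python3 - <<'E'
from h import *
import pickle
st=env.get_state(); im=get_image("wrist"); cv2.imwrite("pics/w7.png",im); pickle.dump(st,open("w7.p","wb"))
print(st["time_s"],st["tool_pos"],st["force"],st["joint_vel"].round(2))
E
```

```text
12.35 [537.26868181 253.86057885 170.19179549] [-0.15332996 -0.23116337  0.67821073] [-0.2  -0.25 -0.33  0.1  -0.07  0.07]
```

Call:
play_rows --increments '[[[15,-45,0],0],[[30,-90,0],0],[[45,-135,0],0],[[60,-180,0],0],[[76,-228,0],0],[[76,-228,0],0],[[76,-228,0],0],[[76,-228,0],0]]'

```text
time_s: 13.2
tool_pos: [612.9, 26.3, 170.3]
ee_rot: [[-0.949, -0.315, 0.005], [-0.315, 0.949, -0.001], [-0.005, -0.003, -1.0]]
force: [0.2, -0.1, -0.4]
width: 0.0
```

```bash
python3 - <<'E'
from h import *
import pickle
st=env.get_state(); im=get_image("wrist"); cv2.imwrite("pics/w8.png",im); pickle.dump(st,open("w8.p","wb"))
print(st["time_s"],st["tool_pos"],st["force"],st["joint_vel"].round(2))
E
python3 crop.py w7 w8
```

```text
13.2 [612.89247949  26.33453393 170.25957218] [ 0.22296607 -0.09067443 -0.44048524] [ 1.29 -0.25  0.12 -0.07 -0.1  -0.01]
w7 0 51
w7 122 72
w7 252 54
w8 339 49
w8 469 72
w8 590 56
```

View pics/crop_w7.png

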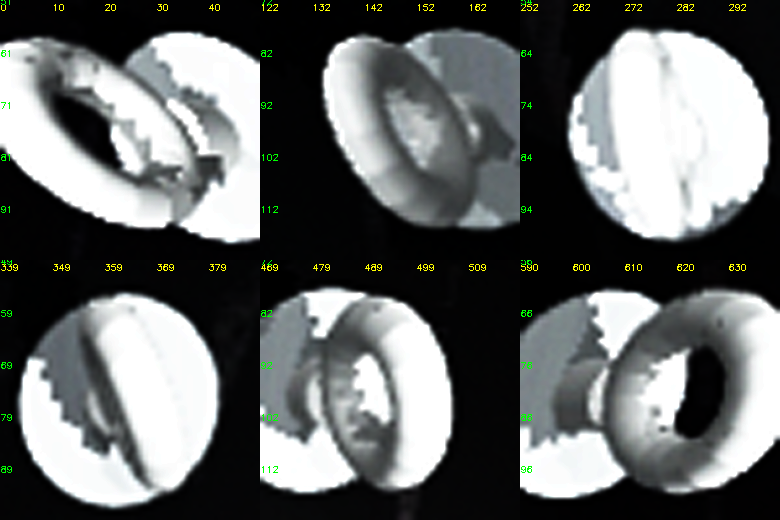

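```bash
python3 - <<'E'
from h import *
import pickle
L=lambda f:cam("wrist",pickle.load(open(f+".p","rb")))
obs={"w2":((16.8,74.8),(134.7,96),(274.6,78.7)),"w3":((360.8,73.2),(500.4,96.4),(620.5,79.7)),
"w5":((16.8,74.5),(145.2,95.7),(273.2,78.1)),"w6":((362.5,73.9),(494.5,96.1),(622.6,80.1)),
"w7":((17,75.9),(148.4,96.9),(274.6,79.1)),"w8":((363.5,73.9),(493.1,96.7),(623.7,80.5))}
C={f:L(f) for f in obs}
for a,b in(("w2","w3"),("w5","w6"),("w7","w8")):
    print([tri((C[a],obs[a][i]),(C[b],obs[b][i]))[0].round(1).tolist() for i in range(3)])
# joint fit: shoe x,y,yaw, home height, mid heights; per-view pixel biases excluded
from scipy.optimize import least_squares
H=np.array([[-13,-90],[0,0],[-13,90.]])
def res(p):
    x,y,th,zh,*zm=p; c,s=np.cos(th),np.sin(th); r=[]
    for k,f in enumerate(obs):
        P=[[x+c*h[0]-s*h[1],y+s*h[0]+c*h[1],zm[k//2] if i==1 else zh] for i,h in enumerate(H)]
        r+=list((proj(C[f],P)-obs[f]).ravel())
    return r
for th0 in(.32,3.46):
    o=least_squares(res,[502,113,th0,81,95,84,81]); J=np.linalg.inv(o.jac.T@o.jac); print(o.x.round(2),o.cost,(np.sqrt(np.diag(J)*2*o.cost/29)).round(2))
E
```

```text
[[516.6, 23.1, 78.9], [501.9, 113.3, 95.1], [462.6, 195.4, 80.3]]
[[516.8, 22.9, 79.7], [501.7, 113.5, 84.3], [463.1, 193.9, 82.1]]
[[516.7, 22.9, 80.0], [501.8, 113.4, 81.0], [463.0, 193.9, 81.5]]
[5.0198e+02 1.1308e+02 3.1000e-01 8.0280e+01 9.5110e+01 8.4340e+01
 8.1030e+01] 8.875420193528706 [0.12 0.13 0.   0.25 0.67 0.73 0.75]
[501.98 113.08   6.59  80.28  95.11  84.34  81.03] 8.875420193528686 [0.12 0.13 0.   0.25 0.67 0.73 0.75]
```

The eye is level within measurement error (81.0 against 80.3–80.8 for the homes), and the tool stopped at z = 94.1. The hand is clear, so I'm handing in.

```bash
python3 -c "
from cell import order,env
s=env.get_state();print(s['time_s'],s['tool_pos'],s['force']);print(order.close_job())"
```

```text
13.25 [612.81792333  26.87662168 170.27020847] [ 0.25950206 -0.7129656  -0.0807835 ]
the job is handed in; nothing more can be done
None
```

I pressed the proud pin (the middle one) down in two light strokes with the shut fingertips, about 14 mm in all, then took the hand away and handed the job in at 13.25 s.

- **Press:** The tips met the pin at about z = 108.3 mm and stopped at z = 94.1 mm; the home pins' eye tops are at 94. The force readings between steps stayed at or below about 3.2 N.
- **Last camera check:** The pressed eye's centre came out at 81.0 mm and the two home eyes at 80.0 and 81.5 mm; the true home value is 81.
- **Disagreement:** A fit over all the views puts the pressed eye 0.7 ± 0.8 mm above the homes. That is level within what I can measure, but it could be a fraction of a millimetre high.
- **Other things on the bench:** In the last close-ups the other two pins stood as before. I did not measure the feeler block again or take a final overview picture, but nothing other than the middle pin was touched.

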